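Hold a flow-cell block home in the corner of an alignment stage

TASK

Lift the flow-cell block out of the white tray, set it flat on the grey alignment stage with its orange-banded window end towards the lens barrel, and press it into the corner so that it lies square against both blue fences at once. Keep pushing it steadily against both fences, without ramming them, and finish like that: still holding it there, not letting go. Leave the beaker, the bottle and the tube rack where they stand.

Things in the scene. Friction and masses are not known exactly. Their poses are not given: they have to be found in the camera images.
- cell: Loose flow-cell block, about 0.26 kg, flat in the tray. Aluminium body 64 (x) x 46 (y) x 28 mm; centred on top a black grip block 40 (x) x 22 (y) mm, 28 to 56 mm above the underside: pinch it across its 22 mm, fingertips above the body. Origin: centre of the underside, z up. The +x end has the amber window and an orange band on the top edge; the -x end two dark ports on top.
- cell_window (a point): Centre of the amber window: middle of the block's +x end face, 32 mm from its axis and 14 mm above its underside. When home it meets point beam_port.
- stage: Fixed grey metal stage, plate 160 (x) x 130 (y) x 12 mm, place and yaw vary. Origin: centre of the underside, z up. Block sits on its top, z = 12 mm. Fence faces: short x = 35, long y = 40 mm, rigid. Block's origin when home: (3, 17, 12) mm, axes as the stage's. Lens barrel 22 mm dia. behind the short fence, x = 50 to 80, y = 17, top 41 mm high.
- fence_long: Blue fence, 85 mm along the stage's x, 14 mm thick, 18 mm high above the plate. Origin: middle of the lower edge of its inner face; the inner face looks to the stage's -y. The block's +y side goes against it. Rigid. A block pressed hard down on the plate drags on it, and that drag can feel like a fence.
- fence_short: Blue fence in two pieces, 14 mm thick, 18 mm high above the plate, 24 mm gap between for the beam; spans along the stage's y from 34 mm on the -y side of its origin to 24 mm on the +y side. Origin: lower edge of its inner face, on the beam line; that face looks to the stage's -x. The block's +x (window) end goes against it.
- beam_port (a point): Point on the beam line in the inner face plane of the short fence, 14 mm above the plate (in the gap): where the window's centre must come.
- tray: Fixed white open tray 150 (x) x 130 (y) x 14 mm, wall 4 mm, inner floor about 4 mm above the bench. Origin: centre of the underside; place and yaw vary. The stage and the tray may change sides.
- beaker: Bystander: open glass beaker, 66 mm dia., 85 mm high, loose. Origin: centre of the underside.
- reagent: Bystander: amber bottle with blue cap, 56 mm dia., 105 mm high, loose. Origin: centre of the underside.
- tube_rack: Bystander: blue tube rack 50 (x) x 180 (y) mm with capped tubes, 86 mm high, loose. Origin: centre of the underside.
Things that resemble listed ones, but are neither listed nor needed, are in the scene too. What is shaped like the cell but green or purple is not meant.

How it is judged:
By the outcome, as a careful person would: the job done as asked, in the order asked, and still so for the second after the job is handed in, while the arm keeps its last pose, push and grip.
It also fails if it takes over 53 s, if anything falls off the work surface, if the arm or the gripper's body presses on something with over 40 N, if the wrist force passes 120 N, or if a joint passes its speed limit or range.

ROBOT

A 7-joint arm with a two-finger parallel gripper is mounted at the origin on the work surface. World frame = base frame: x ahead of the robot, y to its left, z up, the work surface at z = 0. Lengths are in m, angles in rad, forces in N, time in s.
With the tool pointing down it reaches from about 0.425 to 0.925 m from the base axis. Payload 6.8 kg.
Tool frame: the origin (TCP) lies between the finger pads; the fingertips stand 22 mm ahead of it and the grasp point (between the pads) lies 3 mm ahead of it; z points along the fingers, y is the line along which they close (so a half turn about z gives the same grasp; the last joint's range is limited). The gripper opens to 85 mm and grips with 20 to 120 N. Pads are 22 mm wide; open, the fingers measure 114 mm over their backs; the gripper's body (76 mm by 85 mm) begins 54 mm behind the grasp point. The pads swing forward as they close: fully open they stand 13 mm farther back than shut.
Start: joints at [-1.26, 0.477, 0.022, 1.555, -0.011, 1.109, -0.083], TCP at [0.274, 0.617, 0.253] pointing down, gripper open.
Joint ranges: [-2.96, 2.96], [-0.34, 2.1], [-1.41, 1.46], [0.24, 2.44], [-1.37, 4.51], [0.17, 1.92], [-2.96, 2.96]. Speed limits (rad/s): [2.39, 2.39, 3.14, 3.14, 3.14, 3.14, 3.14].

INTERFACE

Orientations are given as a unit quaternion [w, x, y, z].
In Python, from station import bot gives the robot as it stands.
- The arm moves only by the tool servo_tool, never from a script. Its argument "motion" is a list that holds one entry, the list of rows, each a list of 5 numbers: the opening, from 0 (shut) to 1 (fully open), then the shift along the world's x, y, z each as a share of 0.04 m, from -1 to 1, then the turn about the world's z as a share of 0.12 rad, from -1 to 1. A call has 1 to 20 rows; each row shifts and turns the commanded pose from where the row before left it; what a row does not reach is not made up. A row lasts 1/10 s, in which the tool goes at most 50 mm and 8.59 degrees, less where a joint would pass 70% of its speed; a pose out of reach is approached as far as the arm can. A call with a number of a shift or a turn outside -1 to 1 is refused whole. A call with a gripper value outside its range is refused whole. The fingers move at their own pace and stop on an object; "newtons" is the grip in N (left out, the last holds). Time passes only in rows, so rows that do not move let the fingers close. It gives the time, the measured TCP pose, the force, the opening and the grip force at its end, in the units of the state.
- bot.get_obs(): the state, without advancing time (a new reading comes with each control period).
- bot.read_camera(name): name is "scene" or "top"; returns (picture, depth): 420x560x3 uint8, red, green, blue; 420x560 float32, m along the optical axis (not along the pixel's ray), 0 where there is no reading.
- bot.get_calibration(name): a dict with "fovy" (degrees; the focal length in pixels is half the picture's height over the tangent of half this angle, whatever the lens; pixels are square), "cx", "cy" (the principal point, pixels), "view" (4x4, takes a point from world to camera coordinates). Camera axes: x right, y down, z forward; pixel columns grow to the right and rows downward; lengths in m; the calibration is good to about 2 mm. A picture is of the moment at which its call begins. get_calibration takes no time and is no camera call.
- bot.hand_in(): hands the job in; it is judged then, once.
The state is a dict: "t": time; "q": joint angles; "joint_vel": joint speeds; "joint_torque": joint torques, N m; "eef_pos": TCP position; "tool_rot": TCP orientation; "contact_force": force on the tool from outside, world axes, zero at the start; "torque": the same for the moment, N m; "gripper_width": opening from 0.0 (shut) to 1.0 (fully open); "grasp_force": force on a finger pad.
Only numpy, scipy, OpenCV 4.12 (cv2) and the standard library are available. Lean on these libraries where they do the work, as an engineer would, in place of code of your own. Each camera call takes 0.05 s, during which the arm holds its last target. There are 200 camera calls.

## Working session

There is one attempt and no reset: what is moved stays moved. The work goes in short steps, Python scripts to look and compute and a tool call to move; the robot and the scene stay as the last step left them, time stands still between calls to the robot, and variables do not carry over. Pictures are saved under pics/ and viewed, at most 10 in all, crops included, and the job is handed in when it is done.

Besides the shell and the picture viewer there is one more tool, called after ">>>" by a JSON object that holds its "api" and its "payload". servo_tool: Moves the arm, as the interface text tells. Shift numbers are shares of 0.04 m and turn numbers shares of 0.12 rad, none past 1 either way. Its arguments: {"type":"object","properties":{"motion":{"type":"array"},"newtons":{"type":"number"}},"required":["motion"]}

```bash
ls; mkdir -p pics
python3 - <<'E'
from station import bot
import cv2,numpy as np
o=bot.get_obs();print(o)
for n in("scene","top"):
    c=bot.get_calibration(n);print(n,c)
    p,d=bot.read_camera(n);np.savez(f"pics/{n}0.npz",p=p,d=d);cv2.imwrite(f"pics/{n}0.png",p[:,:,::-1])
E
```

```text
pics
{'t': 0.0, 'q': array([-1.26012674,  0.47781136,  0.02234427,  1.55646518, -0.01149099,
        1.10925002, -0.08311465]), 'joint_vel': array([-0.00050611,  0.00105571, -0.00123208, -0.00071024, -0.0009889 ,
       -0.00084592,  0.00033231]), 'joint_torque': array([ 9.91130787e-05, -5.96436918e+01,  1.60825051e+00, -2.81197536e+01,
        1.26124854e-02,  9.13271040e-03, -3.69930945e-06]), 'eef_pos': array([0.27427352, 0.6161688 , 0.2523124 ]), 'tool_rot': array([-1.16310244e-04,  2.07854760e-01,  9.78159283e-01, -8.95280293e-04]), 'contact_force': array([-0.49822579,  0.05531367, -0.6628536 ]), 'torque': array([-0.08111007, -0.00833304,  0.01421234]), 'grasp_force': 0.0, 'gripper_width': 1.0001700657046848}
scene {'fovy': 46.23113941393047, 'cx': 275.024262708635, 'cy': 195.48655621875983, 'view': array([[-0.43565626,  0.90002412, -0.01265727,  0.2652935 ],
       [ 0.74720837,  0.35377382, -0.56260443, -0.37994693],
       [-0.50187974, -0.25455976, -0.82662933,  1.45365753],
       [ 0.        ,  0.        ,  0.        ,  1.        ]])}
top {'fovy': 54.42348370122835, 'cx': 268.5892253509949, 'cy': 210.78005273377298, 'view': array([[-0.00598367, -0.99990458,  0.01245086, -0.01312028],
       [-0.98710744,  0.00391462, -0.16001117,  0.56789094],
       [ 0.15994716, -0.01324779, -0.98703668,  0.8149022 ],
       [ 0.        ,  0.        ,  0.        ,  1.        ]])}
```

View pics/scene0.png

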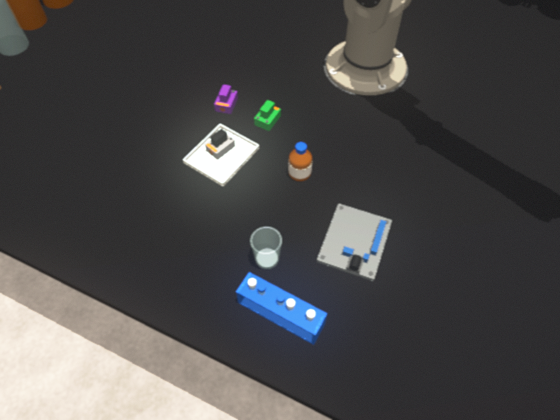

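View pics/top0.png

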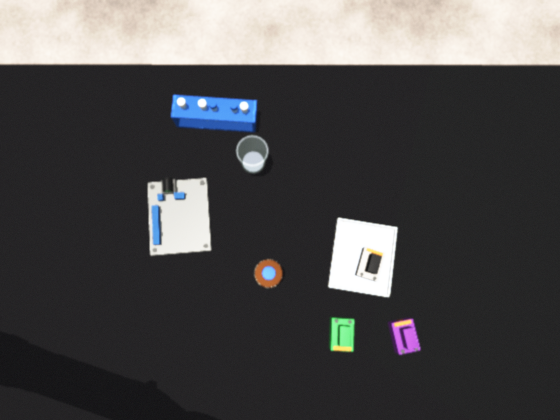

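The scene view shows the white tray at (222,153) holding the cell, and the stage at (355,240). In the top view the tray is at (363,258), with the black grip at (373,263) and the orange band at its upper edge. The stage is at (180,217), with the long fence at its left and the short fence and barrel at its top.

```bash
cat > h.py <<'E'
import numpy as np,cv2
from station import bot
def cal(n):
    c=bot.get_calibration(n);f=210/np.tan(np.radians(c["fovy"])/2);return c,f
def cast(n,px,z):
    c,f=cal(n);V=c["view"];R=V[:3,:3];t=V[:3,3];C=-R.T@t
    px=np.atleast_2d(px).astype(float)
    d=np.c_[(px[:,0]-c["cx"])/f,(px[:,1]-c["cy"])/f,np.ones(len(px))]@R
    return C+d*((z-C[2])/d[:,2])[:,None]
def cloud(n,depth):
    c,f=cal(n);V=c["view"];v,u=np.mgrid[:420,:560]
    P=np.stack([(u-c["cx"])/f*depth,(v-c["cy"])/f*depth,depth],-1)
    return (P-V[:3,3])@V[:3,:3]
E
python3 - <<'E'
from h import *
im={}
for n in("scene","top"):
    z=np.load(f"pics/{n}0.npz");im[n]=z["p"];W=cloud(n,z["d"])
    hsv=cv2.cvtColor(z["p"],cv2.COLOR_RGB2HSV)
    blue=cv2.inRange(hsv,(100,120,100),(125,255,255));org=cv2.inRange(hsv,(8,150,150),(25,255,255));lt=cv2.inRange(hsv,(0,0,120),(180,40,255))
    for nm,m in(("blue",blue),("org",org),("light",lt)):
        k,l,s,c=cv2.connectedComponentsWithStats(m)
        for i in range(1,k):
            if s[i,4]>15:
                w=W[l==i];print(n,nm,c[i].round(1),s[i],"med",np.median(w,0).round(4),"z95",np.percentile(w[:,2],[5,95]).round(3))
a=cv2.resize(im["top"][165:265,130:225],None,fx=4,fy=4,interpolation=cv2.INTER_CUBIC)
b=cv2.resize(im["top"][210:305,320:410],None,fx=4,fy=4,interpolation=cv2.INTER_CUBIC)
H=400;out=np.hstack([a[:H],np.pad(b,((0,H-b.shape[0]),(0,0),(0,0)))])
cv2.imwrite("pics/crop.png",out[:,:,::-1])
a=cv2.resize(im["scene"][195:285,310:400],None,fx=4,fy=4,interpolation=cv2.INTER_CUBIC)
b=cv2.resize(im["scene"][110:200,175:265],None,fx=4,fy=4,interpolation=cv2.INTER_CUBIC)
cv2.imwrite("pics/crop2.png",np.hstack([a,b])[:,:,::-1])
E
```

```text
scene blue [300.7 146.6] [295 141  13  13 119] med [ 0.4397 -0.0145  0.104 ] z95 [0.    0.108]
scene blue [377.8 236.7] [371 220  15  34 190] med [0.5486 0.2254 0.0302] z95 [0.026 0.034]
scene blue [347.6 250.9] [343 247  10   9  62] med [0.6095 0.1774 0.0298] z95 [0.023 0.033]
scene blue [365.7 256.7] [363 254   6   8  30] med [0.6052 0.2181 0.0295] z95 [0.019 0.033]
scene blue [280.7 307.7] [ 235  272   93   72 2885] med [0.8003 0.103  0.0592] z95 [0.002 0.076]
scene org [300.2 158.6] [290 151  21  15 231] med [ 0.453  -0.0066  0.0742] z95 [0.066 0.085]
scene light [398.9  54.7] [395  51   9   7  38] med [-0.0724  0.0767  0.0161] z95 [0.002 0.022]
scene light [332.2  71.2] [328  68  10   7  48] med [ 0.0744 -0.0758  0.0154] z95 [0.009 0.02 ]
scene light [381.8  86.8] [377  84  10   7  55] med [0.0756 0.0766 0.0161] z95 [0.011 0.022]
scene light [221.4 155.3] [ 182  123   78   64 2408] med [ 0.4837 -0.2098  0.0055] z95 [0.    0.032]
scene light [299.7 171.8] [289 165  23  13 148] med [ 0.4622 -0.0031  0.0338] z95 [0.021 0.047]
scene light [352.9 238.9] [ 317  204   75   75 3022] med
[... 1128 characters left out ...]
 -0.0118  0.0745] z95 [0.069 0.082]
top light [279.6  32. ] [    0     0   560    66 36384] med [ 1.4925 -0.0764 -0.7505] z95 [-0.757 -0.743]
top light [180.9 101.8] [177  98   8   9  59] med [0.7931 0.1669 0.0862] z95 [0.077 0.089]
top light [201.7 103. ] [198  99   8   9  59] med [0.7902 0.1227 0.0864] z95 [0.079 0.089]
top light [243.6 105.9] [240 102   8   9  58] med [0.7837 0.0348 0.0857] z95 [0.079 0.088]
top light [252.3 156.4] [236 135  32  38 542] med [0.6908 0.018  0.0427] z95 [0.003 0.087]
top light [181.2 217.9] [ 147  178   64   78 3793] med [0.5577 0.1702 0.0128] z95 [0.01  0.016]
top light [362.1 256.7] [ 328  217   70   80 4169] med [ 0.4725 -0.2141  0.0051] z95 [0.001 0.033]
```

View pics/crop.png

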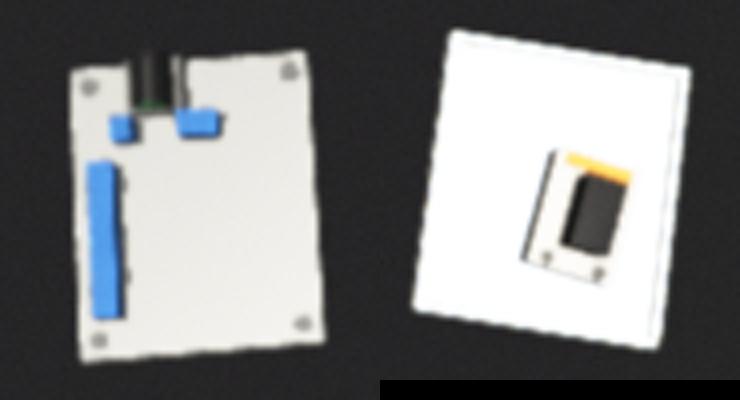

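View pics/crop2.png

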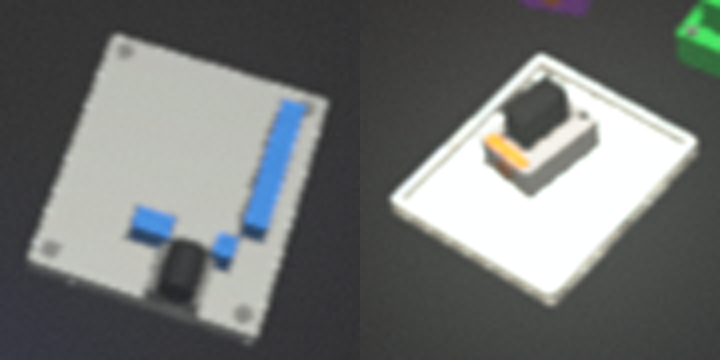

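The crops show, in the top view, the cell's orange end up and tilted right, with its ports at the bottom. The stage's fences are at the left (long) and top (short, two pieces), with the barrel behind. Now I'll measure them.

```bash
cat > meas.py <<'E'
from h import *
def rect(n,m,z):
    c=max(cv2.findContours(m,cv2.RETR_EXTERNAL,cv2.CHAIN_APPROX_NONE)[0],key=cv2.contourArea)[:,0]
    P=cast(n,c,z)[:,:2]*1000
    (cx,cy),(w,h),a=cv2.minAreaRect(P.astype(np.float32))
    if w<h:w,h,a=h,w,a+90
    a=(a+90)%180-90
    return np.round([cx,cy,w,h,a],1)
def box(m,x0,y0,x1,y1):
    k=np.zeros_like(m);k[y0:y1,x0:x1]=m[y0:y1,x0:x1];return k
E
python3 - <<'E'
from meas import *
for n in("scene","top"):
    z=np.load(f"pics/{n}0.npz");W=cloud(n,z["d"]);hsv=cv2.cvtColor(z["p"],cv2.COLOR_RGB2HSV);V=hsv[...,2]
    blue=cv2.inRange(hsv,(100,120,100),(125,255,255));lt=cv2.inRange(hsv,(0,0,120),(180,40,255));blk=cv2.inRange(V,0,90)
    st=(310,195,400,285) if n=="scene" else (135,165,225,265)
    tr=(175,115,265,195) if n=="scene" else (325,210,405,305)
    plate=cv2.morphologyEx(box(lt|blue,*st),cv2.MORPH_CLOSE,np.ones((3,3)))
    print(n,"plate",rect(n,plate,.012),"tray",rect(n,box(lt,*tr),.014))
    for nm,b in (("long",(368,215,390,258) if n=="scene" else (148,203,165,250)),("sA",(340,244,356,258) if n=="scene" else (172,188,190,202)),("sB",(361,252,371,264) if n=="scene" else (156,192,166,202))):
        print(nm,rect(n,box(blue,*b),.030))
    g=box(((W[...,2]>.052)&(W[...,2]<.068)).astype(np.uint8)*255,*tr)
    print("grip depth",rect(n,g,.060), np.median(W[g>0],0).round(4), (g>0).sum())
    inner=(208,125,232,150) if n=="scene" else (360,250,385,278)
    print("grip blk",rect(n,box(blk,*inner),.060))
    b=box(((W[...,2]>.026)).astype(np.uint8)*255,*tr);print("body",rect(n,b,.032))
    org=cv2.inRange(hsv,(8,100,150),(28,255,255));print("org",rect(n,box(org,*tr),.032))
E
```

```text
scene plate [564.7 179.6 161.1 131.6   4.5] tray [ 475.8 -217.4  160.1  141.9   -9.7]
long [546.7 225.1  89.8  12.2   4.3]
sA [610.2 177.3  19.8  17.3 -85.8]
sB [606.6 217.5  18.6   9.5  -9.4]
grip depth [ 460.4 -227.7   44.    28.2  -18.2] [ 0.4596 -0.2281  0.0595] 142
grip blk [ 467.1 -225.1   44.8   33.4  -19.8]
body [ 456.3 -232.2   68.8   59.5  -18.8]
org [ 482.3 -239.9   31.9    9.6   73.4]
top plate [563.2 180.5 161.6 132.7   4.5] tray [ 472.5 -218.8  154.5  134.1   -9.5]
long [542.  224.1  80.4  13.9   4.4]
sA [605.6 176.6  21.8  13.2  89.8]
sB [601.3 216.2  11.1   8.8  89.8]
grip depth [ 457.2 -229.3   40.2   23.8  -18.7] [ 0.4569 -0.2294  0.0604] 229
grip blk [ 456.2 -227.3   35.9   23.1  -16.8]
body [ 456.7 -229.7   65.5   46.9  -17.6]
org [ 480.9 -238.5   31.7    6.8   71.1]
```

>>> {"api": "servo_tool", "payload": {"motion": [[[1, 0.5, -0.7, 0, 0.08], [1, 0.5, -0.8, 0, 0.08], [1, 0.5, -0.8, 0, 0.08], [1, 0.5, -0.8, 0, 0.08], [1, 0.5, -0.8, 0, 0.08], [1, 0.5, -0.8, 0, 0.08], [1, 0.5, -0.8, 0, 0.08], [1, 0.5, -0.8, 0, 0.08], [1, 0.5, -0.8, 0, 0.08], [1, 0.5, -0.8, 0, 0.08], [1, 0, -0.8, 0, 0], [1, 0, -0.8, 0, 0], [1, 0, -0.8, 0, 0], [1, 0, -0.8, 0, 0], [1, 0, -0.8, 0, 0], [1, 0, -0.8, 0, 0]]], "newtons": 60}}

```text
t: 1.7
eef_pos: [0.4741, 0.1073, 0.2531]
tool_rot: [-0.0, 0.161, 0.987, -0.0]
contact_force: [0.3, 0.1, 0.4]
gripper_width: 0.998
grasp_force: 0.0
```

>>> {"api": "servo_tool", "payload": {"motion": [[[1, -0.05, -0.9, 0, 0], [1, -0.05, -0.9, 0, 0], [1, -0.05, -0.9, 0, 0], [1, -0.05, -0.9, 0, 0], [1, -0.05, -0.9, 0, 0], [1, -0.05, -0.9, 0, 0], [1, -0.05, -0.9, 0, 0], [1, -0.05, -0.9, 0, 0], [1, 0, -0.7, 0, 0], [1, 0, -0.4, 0, 0], [1, 0, 0, 0, 0], [1, 0, 0, 0, 0], [1, 0, 0, 0, 0]]]}}

```text
t: 3.0
eef_pos: [0.4586, -0.2219, 0.2531]
tool_rot: [-0.0, 0.16, 0.987, 0.0]
contact_force: [-0.2, 0.3, 0.3]
gripper_width: 1.001
grasp_force: 0.0
```

>>> {"api": "servo_tool", "payload": {"motion": [[[1, -0.03, -0.18, -0.3, 0.04], [1, 0, 0, -0.7, 0], [1, 0, 0, -0.7, 0], [1, 0, 0, -0.7, 0], [1, 0, 0, -0.7, 0], [1, 0, 0, -0.7, 0], [1, 0, 0, -0.4, 0], [1, 0, 0, -0.3, 0], [1, 0, 0, -0.2, 0], [1, 0, 0, -0.1, 0], [1, 0, 0, 0, 0], [1, 0, 0, 0, 0]]]}}

```text
t: 4.2
eef_pos: [0.4578, -0.2306, 0.0619]
tool_rot: [0.001, 0.158, 0.987, -0.0]
contact_force: [-0.7, 0.2, 0.0]
gripper_width: 1.0
grasp_force: 0.0
```

Run:
```python
from h import *
o=bot.get_obs();print(o['t'],o['eef_pos'],o['contact_force'],o['q'])
p,d=bot.read_camera("top");q,_=bot.read_camera("scene")
a=cv2.resize(p[200:310,320:420],None,fx=4,fy=4);b=cv2.resize(q[90:200,170:270],None,fx=4,fy=4)
cv2.imwrite("pics/pre.png",np.hstack([a,b])[:,:,::-1])
```

```text
4.2 [ 0.45775127 -0.23063889  0.0618963 ] [-0.67480743  0.18374536  0.04473356] [ 0.06687214  0.51425769  0.34903513  2.10382158 -0.3165509   0.57155125
  1.89520219]
```

View pics/pre.png

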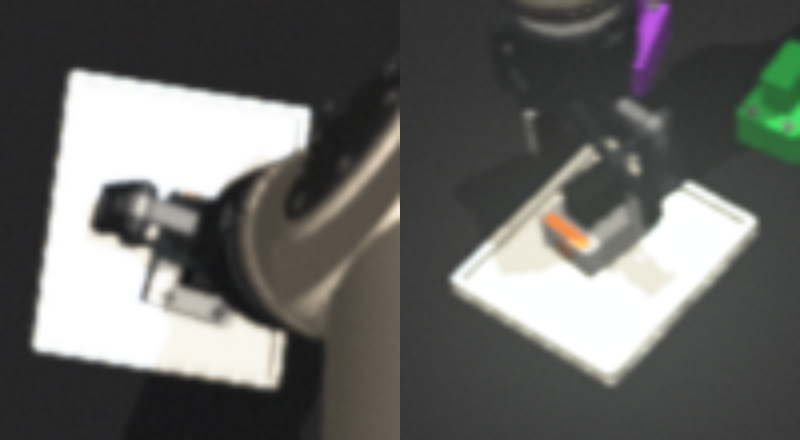

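The fingers straddle the black grip: in the enlarged top crop one finger is at (125,210), and the orange band and ports are at opposite ends of the hand. Next I'll close and lift.

>>> {"api": "servo_tool", "payload": {"motion": [[[0.6, 0, 0, -0.04, 0], [0.4, 0, 0, 0, 0], [0.2, 0, 0, 0, 0], [0, 0, 0, 0, 0], [0, 0, 0, 0, 0], [0, 0, 0, 0, 0], [0, 0, 0, 0, 0], [0, 0, 0, 0, 0]]], "newtons": 60}}

```text
t: 5.1
eef_pos: [0.4573, -0.2306, 0.0598]
tool_rot: [0.0, 0.158, 0.987, -0.0]
contact_force: [-0.9, 0.2, 2.9]
gripper_width: 0.242
grasp_force: 60.8
```

>>> {"api": "servo_tool", "payload": {"motion": [[[0, 0, 0, 0.3, 0], [0, 0, 0, 0.7, 0], [0, 0, 0, 0.8, 0], [0, 0, 0, 0.8, 0], [0, 0, 0, 0.7, 0], [0, 0, 0, 0.5, 0], [0, 0.1, 0.4, 0, 0], [0, 0.2, 0.7, 0, 0.3], [0, 0.2, 0.8, 0, 0.3], [0, 0.2, 0.8, 0, 0.3], [0, 0.2, 0.8, 0, 0.3], [0, 0.2, 0.8, 0, 0.3], [0, 0.2, 0.8, 0, 0.3], [0, 0.2, 0.8, 0, 0.3], [0, 0.2, 0.8, 0, 0.3], [0, 0.2, 0.8, 0, 0.3], [0, 0.2, 0.8, 0, 0.3], [0, 0.2, 0.8, 0, 0.3], [0, 0.1, 0.4, 0, 0.3], [0, 0, 0, 0, 0]]]}}

```text
t: 7.1
eef_pos: [0.5531, 0.1522, 0.2117]
tool_rot: [-0.0, -0.06, 0.998, 0.0]
contact_force: [0.0, -0.7, -3.2]
gripper_width: 0.246
grasp_force: 60.3
```

>>> {"api": "servo_tool", "payload": {"motion": [[[0, 0, 0, 0, 0], [0, 0, 0, 0, 0]]]}}

```text
t: 7.3
eef_pos: [0.553, 0.1472, 0.2117]
tool_rot: [-0.0, -0.056, 0.998, -0.001]
contact_force: [0.2, -0.0, -2.1]
gripper_width: 0.242
grasp_force: 60.3
```

>>> {"api": "servo_tool", "payload": {"motion": [[[0, 0, 0.3, 0, -0.28], [0, 0.04, 0.6, 0, 0], [0, 0, 0, -0.5, 0], [0, 0, 0, -0.7, 0], [0, 0, 0, -0.7, 0], [0, 0, 0, -0.5, 0], [0, 0, 0, -0.2, 0], [0, 0, 0, 0, 0], [0, 0, 0, 0, 0]]]}}

```text
t: 8.2
eef_pos: [0.5557, 0.185, 0.1087]
tool_rot: [0.001, -0.04, 0.999, 0.0]
contact_force: [0.3, 0.8, -1.8]
gripper_width: 0.242
grasp_force: 60.2
```

Run:
```python
from h import *
o=bot.get_obs();print(o['t'],o['eef_pos'],o['tool_rot'],o['contact_force'],o['q'])
p,d=bot.read_camera("top");q,e=bot.read_camera("scene")
np.savez("pics/s1.npz",p=p,q=q,d=d,e=e)
a=cv2.resize(p[150:270,130:230],None,fx=4,fy=4);b=cv2.resize(q[175:295,305:405],None,fx=4,fy=4)
cv2.imwrite("pics/st1.png",np.hstack([a,b])[:,:,::-1])
```

```text
8.2 [0.55565675 0.18499472 0.10870336] [ 6.59112246e-04 -3.96328443e-02  9.99214085e-01  1.20843493e-04] [ 0.29121039  0.75836037 -1.81421983] [-0.5711486   0.51035626  0.18673424  1.90328118 -0.13473999  0.73860411
  1.34210586]
```

View pics/st1.png

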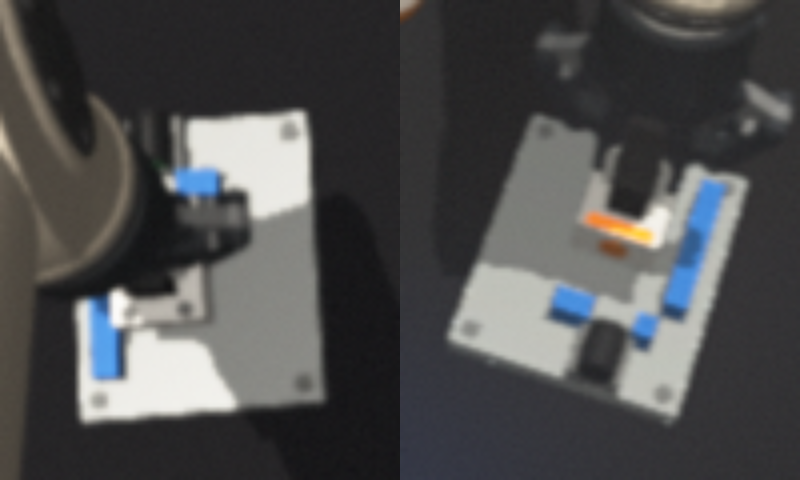

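The block hangs above the stage with its orange band and window facing the barrel: in the enlarged scene crop the band is at (615,227) and the barrel at (600,345). Next I'll measure the block's offset in the hand from the band.

Run:
```python
from meas import *
z=np.load("pics/s1.npz");hsv=cv2.cvtColor(z["q"],cv2.COLOR_RGB2HSV)
m=box(cv2.inRange(hsv,(6,130,170),(28,255,255)),340,222,375,237)
W=cloud("scene",z["e"]);print(rect("scene",m,.081),np.median(W[m>0],0).round(4),(m>0).sum())
th=np.radians(4.5);c=np.array([.5640,.180]);R=np.array([[np.cos(th),np.sin(th)],[-np.sin(th),np.cos(th)]])
r=rect("scene",m,.081);print("stage frame band",R@(r[:2]/1000-c),"tcp",R@(bot.get_obs()["eef_pos"][:2]-c))
```

```text
[582.5 188.1  33.1   7.1 -86.3] [0.5839 0.1877 0.0824] 45
stage frame band [0.01907849 0.00662354] tcp [-0.00767353  0.00611766]
```

>>> {"api": "servo_tool", "payload": {"motion": [[[0, 0, 0, -0.3, 0], [0, 0, 0, -0.3, 0], [0, 0, 0, -0.2, 0], [0, 0, 0, -0.1, 0], [0, 0, 0, 0, 0], [0, 0, 0, 0, 0]]]}}

```text
t: 8.9
eef_pos: [0.555, 0.1855, 0.0716]
tool_rot: [-0.0, -0.04, 0.999, -0.0]
contact_force: [-0.2, 0.3, -1.9]
gripper_width: 0.245
grasp_force: 60.3
```

>>> {"api": "servo_tool", "payload": {"motion": [[[0, 0, 0, -0.03, 0], [0, 0, 0, -0.03, 0], [0, 0, 0, 0, 0], [0, 0, 0, 0, 0]]]}}

```text
t: 9.3
eef_pos: [0.555, 0.1855, 0.0694]
tool_rot: [0.0, -0.04, 0.999, 0.0]
contact_force: [-0.4, -0.5, -2.4]
gripper_width: 0.244
grasp_force: 60.3
```

>>> {"api": "servo_tool", "payload": {"motion": [[[0, 0, 0, -0.03, 0], [0, 0, 0, 0, 0], [0, 0, 0, 0, 0]]]}}

```text
t: 9.6
eef_pos: [0.5549, 0.1855, 0.0681]
tool_rot: [-0.0, -0.04, 0.999, -0.0]
contact_force: [0.6, 0.2, -2.5]
gripper_width: 0.245
grasp_force: 60.3
```

>>> {"api": "servo_tool", "payload": {"motion": [[[0, 0, 0, -0.02, 0], [0, 0, 0, 0, 0], [0, 0, 0, 0, 0]]]}}

```text
t: 9.9
eef_pos: [0.555, 0.1854, 0.0679]
tool_rot: [0.0, -0.04, 0.999, 0.0]
contact_force: [-2.5, -2.3, 5.5]
gripper_width: 0.243
grasp_force: 61.3
```

>>> {"api": "servo_tool", "payload": {"motion": [[[0, 0, 0, -0.02, 0], [0, 0, 0, 0, 0], [0, 0, 0, 0, 0]]]}}

```text
t: 10.2
eef_pos: [0.555, 0.1854, 0.0678]
tool_rot: [0.0, -0.04, 0.999, 0.0]
contact_force: [-5.3, -1.7, 12.4]
gripper_width: 0.241
grasp_force: 62.3
```

>>> {"api": "servo_tool", "payload": {"motion": [[[0, 0, 0, 0.02, 0], [0, 0, 0.05, 0, 0], [0, -0.01, 0.05, 0, 0], [0, 0, 0.05, 0, 0], [0, 0, 0, 0, 0], [0, 0, 0, 0, 0]]]}}

```text
t: 10.8
eef_pos: [0.5555, 0.19, 0.0679]
tool_rot: [0.001, -0.039, 0.999, -0.001]
contact_force: [-0.3, -4.1, 6.7]
gripper_width: 0.242
grasp_force: 61.4
```

>>> {"api": "servo_tool", "payload": {"motion": [[[0, 0, 0.03, 0, 0], [0, 0, 0, 0, 0], [0, 0, 0.02, 0, 0], [0, 0, 0, 0, 0], [0, 0, 0, 0, 0]]]}}

```text
t: 11.3
eef_pos: [0.5556, 0.1916, 0.0679]
tool_rot: [0.001, -0.039, 0.999, -0.001]
contact_force: [0.2, -4.7, 5.9]
gripper_width: 0.245
grasp_force: 61.5
```

>>> {"api": "servo_tool", "payload": {"motion": [[[0, 0, 0, 0.01, 0], [0, 0, 0.05, 0, 0], [0, 0, 0.03, 0, 0], [0, 0, 0, 0, 0], [0, 0, 0, 0, 0]]]}}

```text
t: 11.8
eef_pos: [0.555, 0.1956, 0.0679]
tool_rot: [0.0, -0.04, 0.999, -0.001]
contact_force: [1.5, -4.9, 4.5]
gripper_width: 0.242
grasp_force: 61.3
```

>>> {"api": "servo_tool", "payload": {"motion": [[[0, 0, 0.03, 0, 0], [0, 0, 0.02, 0, 0], [0, 0, 0, 0, 0], [0, 0, 0, 0, 0]]]}}

```text
t: 12.2
eef_pos: [0.555, 0.1957, 0.0679]
tool_rot: [-0.0, -0.039, 0.999, -0.002]
contact_force: [-0.3, -10.1, 7.6]
gripper_width: 0.239
grasp_force: 61.6
```

>>> {"api": "servo_tool", "payload": {"motion": [[[0, 0, 0.03, 0, 0], [0, 0, 0.02, 0, 0], [0, 0, 0, 0, 0], [0, 0, 0, 0, 0]]]}}

```text
t: 12.6
eef_pos: [0.555, 0.1959, 0.068]
tool_rot: [-0.0, -0.039, 0.999, -0.003]
contact_force: [-1.1, -13.5, 9.2]
gripper_width: 0.238
grasp_force: 62.0
```

>>> {"api": "servo_tool", "payload": {"motion": [[[0, 0, -0.02, 0.01, 0], [0, 0.05, 0, 0, 0], [0, 0.05, 0.01, 0, 0], [0, 0.05, 0, 0, 0], [0, 0, 0, 0, 0], [0, 0, 0, 0, 0]]]}}

```text
t: 13.2
eef_pos: [0.5558, 0.1958, 0.0681]
tool_rot: [-0.006, -0.039, 0.999, -0.003]
contact_force: [-16.0, -13.8, 23.7]
gripper_width: 0.243
grasp_force: 63.7
```

>>> {"api": "servo_tool", "payload": {"motion": [[[0, 0.03, 0.01, 0, 0], [0, 0.03, 0, 0, 0], [0, 0, 0, 0, 0], [0, 0, 0, 0, 0]]]}}

```text
t: 13.6
eef_pos: [0.5563, 0.1959, 0.0682]
tool_rot: [-0.008, -0.039, 0.999, -0.003]
contact_force: [-22.0, -15.0, 31.8]
gripper_width: 0.247
grasp_force: 64.8
```

The x push stalls with a rising down force, which looks like drag, not the fence. I'll unload the vertical force first.

>>> {"api": "servo_tool", "payload": {"motion": [[[0, -0.1, -0.01, 0, 0], [0, -0.08, 0, 0, 0], [0, 0, 0, 0, 0], [0, 0, 0, 0.02, 0], [0, 0, 0, 0, 0]]]}}

```text
t: 14.1
eef_pos: [0.5554, 0.196, 0.0681]
tool_rot: [-0.001, -0.039, 0.999, -0.003]
contact_force: [-0.5, -11.5, 0.5]
gripper_width: 0.246
grasp_force: 61.0
```

>>> {"api": "servo_tool", "payload": {"motion": [[[0, 0, -0.02, 0.015, 0], [0, 0, 0, 0, 0], [0, 0, 0, 0, 0]]]}}

```text
t: 14.4
eef_pos: [0.5553, 0.1959, 0.0683]
tool_rot: [-0.001, -0.039, 0.999, -0.002]
contact_force: [2.2, -8.6, -4.0]
gripper_width: 0.245
grasp_force: 60.4
```

>>> {"api": "servo_tool", "payload": {"motion": [[[0, 0.05, -0.01, 0, 0], [0, 0.05, 0, 0, 0], [0, 0, 0, 0, 0], [0, 0, 0, 0, 0]]]}}

```text
t: 14.8
eef_pos: [0.5562, 0.1959, 0.0682]
tool_rot: [-0.004, -0.04, 0.999, -0.002]
contact_force: [-7.6, -9.3, 6.5]
gripper_width: 0.245
grasp_force: 61.5
```

>>> {"api": "servo_tool", "payload": {"motion": [[[0, 0.04, -0.01, 0, 0], [0, 0.03, 0, 0, 0], [0, 0, 0, 0, 0], [0, 0, 0, 0, 0]]]}}

```text
t: 15.2
eef_pos: [0.5587, 0.196, 0.0682]
tool_rot: [-0.004, -0.04, 0.999, -0.002]
contact_force: [-7.6, -8.1, 7.2]
gripper_width: 0.242
grasp_force: 61.5
```

>>> {"api": "servo_tool", "payload": {"motion": [[[0, 0, 0, 0.01, 0], [0, 0.04, 0, 0, 0], [0, 0.03, 0, 0, 0], [0, 0, 0, 0, 0], [0, 0, 0, 0, 0]]]}}

```text
t: 15.7
eef_pos: [0.5624, 0.1963, 0.0682]
tool_rot: [-0.003, -0.04, 0.999, -0.002]
contact_force: [-4.2, -7.2, 0.1]
gripper_width: 0.246
grasp_force: 60.7
```

>>> {"api": "servo_tool", "payload": {"motion": [[[0, 0.03, 0, 0, 0], [0, 0.03, 0.01, 0, 0], [0, 0, 0, 0, 0], [0, 0, 0, 0, 0]]]}}

```text
t: 16.1
eef_pos: [0.5642, 0.1965, 0.0682]
tool_rot: [-0.004, -0.04, 0.999, -0.002]
contact_force: [-6.5, -7.4, 2.5]
gripper_width: 0.243
grasp_force: 61.1
```

>>> {"api": "servo_tool", "payload": {"motion": [[[0, 0.03, 0, 0, 0], [0, 0.03, 0, 0, 0], [0, 0, 0, 0, 0], [0, 0, 0, 0, 0]]]}}

```text
t: 16.5
eef_pos: [0.5658, 0.1966, 0.0683]
tool_rot: [-0.005, -0.04, 0.999, -0.002]
contact_force: [-8.0, -6.8, 5.8]
gripper_width: 0.247
grasp_force: 61.5
```

>>> {"api": "servo_tool", "payload": {"motion": [[[0, 0, 0, 0.01, 0], [0, 0.03, 0.01, 0, 0], [0, 0.02, 0, 0, 0], [0, 0, 0, 0, 0], [0, 0, 0, 0, 0]]]}}

```text
t: 17.0
eef_pos: [0.5661, 0.1967, 0.0683]
tool_rot: [-0.007, -0.04, 0.999, -0.002]
contact_force: [-13.4, -7.5, 7.7]
gripper_width: 0.248
grasp_force: 62.0
```

>>> {"api": "servo_tool", "payload": {"motion": [[[0, 0.03, 0, 0, 0], [0, 0.02, 0, 0, 0], [0, 0, 0, 0, 0], [0, 0, 0, 0, 0]]]}}

```text
t: 17.4
eef_pos: [0.5662, 0.1966, 0.0684]
tool_rot: [-0.008, -0.04, 0.999, -0.003]
contact_force: [-19.2, -8.6, 15.3]
gripper_width: 0.242
grasp_force: 62.8
```

Run:
```python
from meas import *
o=bot.get_obs();print(o['t'],o['eef_pos'],o['tool_rot'],o['contact_force'],o['torque'])
p,d=bot.read_camera("top");q,e=bot.read_camera("scene")
np.savez("pics/s2.npz",p=p,q=q,d=d,e=e)
a=cv2.resize(p[150:250,130:210],None,fx=5,fy=5);b=cv2.resize(q[195:295,315:395],None,fx=5,fy=5)
cv2.imwrite("pics/st2.png",np.hstack([a,b])[:,:,::-1])
```

```text
17.4 [0.56624598 0.19662413 0.06838482] [-0.00849889 -0.03999955  0.99916023 -0.00257808] [-19.20678808  -8.60363224  15.28669055] [-2.00564998  4.0610182  -0.09244834]
```

View pics/st2.png

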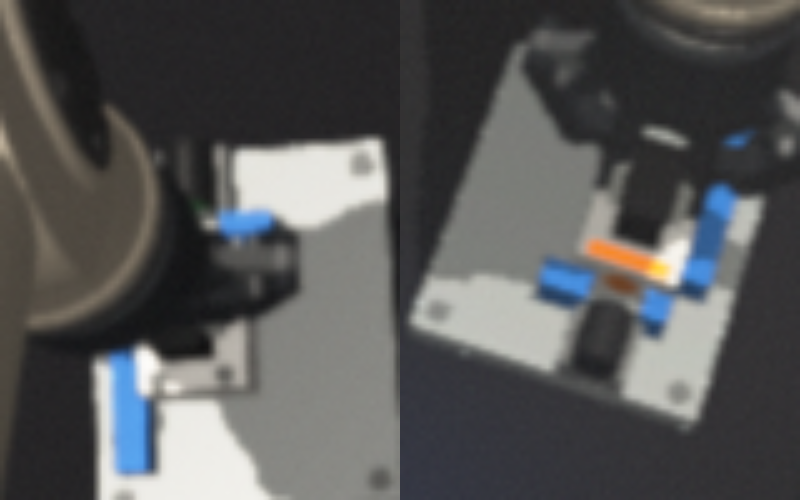

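The top crop shows the block lying along the long fence (120,410). In the scene crop its front edge is at the short fence pieces (565,280) and (655,310), with the window at the gap (620,283). The push has tilted the tool about 1°, so I'll ease off and let the block settle flat with a lighter grip.

>>> {"api": "servo_tool", "payload": {"motion": [[[0, -0.05, 0.01, 0, 0], [0, 0, 0, 0, 0], [0, 0, 0, 0, 0], [0, 0, 0, 0, 0]]]}}

```text
t: 17.9
eef_pos: [0.5661, 0.1967, 0.0684]
tool_rot: [-0.007, -0.04, 0.999, -0.003]
contact_force: [-13.0, -9.4, 10.0]
gripper_width: 0.241
grasp_force: 61.9
```

>>> {"api": "servo_tool", "payload": {"motion": [[[0, 0, 0, -0.01, 0], [0, 0, 0, 0, 0], [0, 0, 0, 0, 0], [0, 0, 0, 0, 0]]], "newtons": 25}}

```text
t: 18.3
eef_pos: [0.5661, 0.1967, 0.0684]
tool_rot: [-0.007, -0.04, 0.999, -0.003]
contact_force: [-14.4, -9.1, 13.5]
gripper_width: 0.247
grasp_force: 62.4
```

>>> {"api": "servo_tool", "payload": {"motion": [[[0.05, 0, 0, -0.02, 0], [0.05, 0, 0, 0, 0], [0.05, 0, 0, 0, 0]]], "newtons": 25}}

```text
t: 18.6
eef_pos: [0.5661, 0.1966, 0.0682]
tool_rot: [-0.007, -0.04, 0.999, -0.002]
contact_force: [-17.1, -10.9, 18.9]
gripper_width: 0.244
grasp_force: 63.1
```

>>> {"api": "servo_tool", "payload": {"motion": [[[0, 0, 0, 0.03, 0], [0, 0, 0, 0, 0], [0, 0, 0, 0.02, 0], [0, 0, 0, 0, 0], [0, 0, 0, 0, 0], [0, 0, 0, 0, 0]]], "newtons": 60}}

```text
t: 19.2
eef_pos: [0.5661, 0.1967, 0.0684]
tool_rot: [-0.007, -0.04, 0.999, -0.003]
contact_force: [-10.9, -7.9, 2.8]
gripper_width: 0.241
grasp_force: 61.1
```

Fence contact is confirmed: the x force stays at 11 N with little load on the plate, and the block doesn't move. I'll settle to gentle pushes.

>>> {"api": "servo_tool", "payload": {"motion": [[[0, -0.04, 0.01, 0, 0], [0, 0, 0, -0.02, 0], [0, 0, 0, 0, 0], [0, 0, 0, 0, 0], [0, 0, 0, 0, 0]]]}}

```text
t: 19.7
eef_pos: [0.566, 0.1967, 0.0684]
tool_rot: [-0.005, -0.04, 0.999, -0.003]
contact_force: [-8.4, -9.0, 4.9]
gripper_width: 0.246
grasp_force: 61.2
```

Run:
```python
from meas import *
o=bot.get_obs();print(o['t'],o['eef_pos'],o['tool_rot'],o['contact_force'],o['torque'])
p,d=bot.read_camera("top");q,e=bot.read_camera("scene")
hsv=cv2.cvtColor(q,cv2.COLOR_RGB2HSV)
m=box(cv2.inRange(hsv,(6,130,170),(28,255,255)),345,235,380,252)
r=rect("scene",m,.040);th=np.radians(4.5);c=np.array([.564,.180]);R=np.array([[np.cos(th),np.sin(th)],[-np.sin(th),np.cos(th)]])
print("band",r,"stage frame",R@(r[:2]/1000-c))
W=cloud("scene",e);V=hsv[...,2]
for n,dd in(("scene",e),("top",d)):
    W=cloud(n,dd);S=(W[...,:2]-c)@R.T
    def h(x0,x1,y0,y1):
        k=(S[...,0]>x0)&(S[...,0]<x1)&(S[...,1]>y0)&(S[...,1]<y1)&(W[...,2]>.033)&(W[...,2]<.047);return k.sum(),np.round(np.median(W[k][:,2]),4) if k.any() else None
    print(n,"front",h(.026,.034,-.003,.037),"rear",h(-.027,-.018,-.003,.037),"plate",np.median(W[(abs(S[...,0]+.05)<.02)&(abs(S[...,1]+.02)<.02)][:,2]))
```

```text
19.7 [0.56597859 0.19672916 0.06840553] [-0.00519646 -0.03953106  0.9992012  -0.00269493] [-8.42263402 -9.00031247  4.89230686] [-2.15257967  2.00535484 -0.08647912]
band [592.7 198.3  32.4   7.  -83.9] stage frame [0.03004733 0.01599181]
scene front (np.int64(62), np.float64(0.041)) rear (np.int64(0), None) plate 0.5009281327642581
top front (np.int64(1), np.float64(0.0418)) rear (np.int64(81), np.float64(0.0424)) plate 0.48928685472838135
```

The contact is right, but the tool tilt leaves the block pitched about 0.6°. There is plenty of time, so I'll unload, regrip lightly and let it settle flat under the push.

>>> {"api": "servo_tool", "payload": {"motion": [[[0, -0.06, -0.06, 0, 0], [0, 0, 0, 0, 0], [0, 0, 0, 0, 0], [0.35, 0, 0, 0, 0], [0.35, 0, 0, 0, 0], [0.35, 0, 0, 0, 0], [0.35, 0, 0, 0, 0]]], "newtons": 25}}

```text
t: 20.5
eef_pos: [0.5686, 0.1988, 0.0707]
tool_rot: [0.001, -0.041, 0.999, 0.0]
contact_force: [0.1, 0.7, 0.0]
gripper_width: 0.351
grasp_force: 0.0
```

>>> {"api": "servo_tool", "payload": {"motion": [[[0, 0, 0, 0, 0], [0, 0, 0, 0, 0], [0, 0, 0, 0, 0], [0, 0, 0, 0, 0], [0, 0, 0, 0, 0]]], "newtons": 25}}

```text
t: 21.0
eef_pos: [0.5688, 0.1965, 0.0709]
tool_rot: [0.0, -0.04, 0.999, -0.001]
contact_force: [-0.7, -5.5, 5.6]
gripper_width: 0.245
grasp_force: 31.9
```

>>> {"api": "servo_tool", "payload": {"motion": [[[0, 0.03, 0.01, -0.02, 0], [0, 0.03, 0.01, -0.02, 0], [0, 0, 0, 0, 0], [0, 0, 0, 0, 0], [0, 0, 0, 0, 0]]]}}

```text
t: 21.5
eef_pos: [0.569, 0.1965, 0.0707]
tool_rot: [-0.002, -0.039, 0.999, -0.001]
contact_force: [-10.8, -9.5, 25.8]
gripper_width: 0.248
grasp_force: 34.7
```

>>> {"api": "servo_tool", "payload": {"motion": [[[0, 0.01, 0.01, -0.02, 0], [0, 0, 0, 0, 0], [0, 0, 0, 0, 0], [0, 0, 0, 0, 0]]]}}

```text
t: 21.9
eef_pos: [0.5691, 0.1964, 0.0706]
tool_rot: [-0.002, -0.039, 0.999, -0.001]
contact_force: [-15.0, -11.2, 35.1]
gripper_width: 0.249
grasp_force: 35.7
```

>>> {"api": "servo_tool", "payload": {"motion": [[[0, 0, 0, 0.03, 0], [0, 0, 0, 0.03, 0], [0, 0, 0, 0, 0], [0, 0, 0, 0, 0], [0, 0, 0, 0, 0]]]}}

```text
t: 22.4
eef_pos: [0.5691, 0.1965, 0.0708]
tool_rot: [-0.002, -0.039, 0.999, -0.001]
contact_force: [-8.2, -8.5, 15.1]
gripper_width: 0.248
grasp_force: 33.0
```

>>> {"api": "servo_tool", "payload": {"motion": [[[0, 0, 0, 0.02, 0], [0, 0.02, 0, 0, 0], [0, 0.02, 0, 0.02, 0], [0, 0, 0, 0, 0], [0, 0, 0, 0, 0]]], "newtons": 40}}

```text
t: 22.9
eef_pos: [0.5693, 0.1966, 0.071]
tool_rot: [-0.004, -0.039, 0.999, -0.002]
contact_force: [-8.0, -7.9, 6.5]
gripper_width: 0.247
grasp_force: 39.7
```

>>> {"api": "servo_tool", "payload": {"motion": [[[0, 0, 0, 0, 0], [0, 0, 0, 0, 0], [0, 0, 0, 0, 0], [0, 0, 0, 0, 0], [0, 0, 0, 0, 0]]]}}

```text
t: 23.4
eef_pos: [0.5693, 0.1967, 0.071]
tool_rot: [-0.004, -0.039, 0.999, -0.002]
contact_force: [-7.9, -6.1, 6.1]
gripper_width: 0.248
grasp_force: 39.7
```

Run:
```python
from meas import *
p,d=bot.read_camera("top");q,e=bot.read_camera("scene")
hsv=cv2.cvtColor(q,cv2.COLOR_RGB2HSV)
m=box(cv2.inRange(hsv,(6,130,170),(28,255,255)),345,235,380,252)
print("band",rect("scene",m,.040))
a=cv2.resize(p[150:250,130:210],None,fx=5,fy=5);b=cv2.resize(q[195:295,315:395],None,fx=5,fy=5)
cv2.imwrite("pics/st3.png",np.hstack([a,b])[:,:,::-1])
o=bot.get_obs();print(o['t'],o['eef_pos'],o['tool_rot'],o['contact_force'],o['torque'])
```

```text
band [592.7 198.3  32.4   7.  -83.9]
23.5 [0.56928589 0.19667469 0.07100921] [-0.00367232 -0.03944899  0.99921353 -0.00161793] [-8.44708629 -5.88565698  5.66031867] [-1.57729065  1.7057111  -0.21983784]
```

View pics/st3.png

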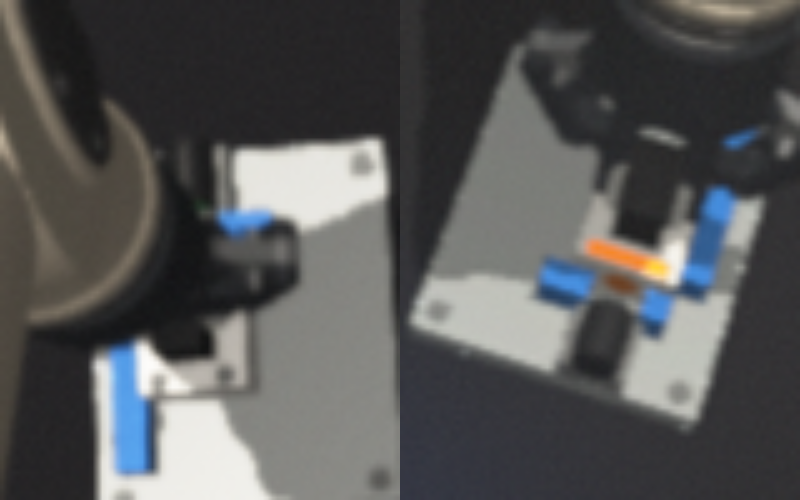

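The block hasn't moved: the band is at the same pixels, with the window in the gap at (620,283) in the enlarged scene crop, and it lies on both fences. I'll firm up the push slightly, check it is steady, then hand in.

>>> {"api": "servo_tool", "payload": {"motion": [[[0, 0.01, 0.02, 0, 0], [0, 0.01, 0.02, 0, 0], [0, 0, 0, 0, 0], [0, 0, 0, 0, 0], [0, 0, 0, 0, 0], [0, 0, 0, 0, 0]]], "newtons": 50}}

```text
t: 24.1
eef_pos: [0.5693, 0.1967, 0.071]
tool_rot: [-0.005, -0.039, 0.999, -0.003]
contact_force: [-10.9, -9.7, 10.5]
gripper_width: 0.246
grasp_force: 52.0
```

>>> {"api": "servo_tool", "payload": {"motion": [[[0, 0, 0, 0, 0], [0, 0, 0, 0, 0], [0, 0, 0, 0, 0], [0, 0, 0, 0, 0], [0, 0, 0, 0, 0], [0, 0, 0, 0, 0], [0, 0, 0, 0, 0], [0, 0, 0, 0, 0]]]}}

```text
t: 24.9
eef_pos: [0.5693, 0.1968, 0.071]
tool_rot: [-0.005, -0.039, 0.999, -0.002]
contact_force: [-10.6, -9.9, 10.9]
gripper_width: 0.241
grasp_force: 52.0
```

Steady at about 10 N on both fences.

```bash
python3 -c "
from station import bot
print(bot.hand_in())"
```

```text
the job is handed in; nothing more can be done
None
```

I set the flow-cell block on the stage with its window end towards the lens barrel and handed in at about 25 s, still gripping it and pushing it into the corner with about 10 N towards each fence; I estimate a pitch of about 0.5° or less, which the cameras could not resolve.

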